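Clamp the tray stack and peel off the top tray

TASK

Press both hinged straps of the wooden cradle down by their red pads until each snaps shut under its catch, so that the grey tray stack is held. Then take the white tab at the corner of the orange top tray and peel the tray off by lifting that corner first, while the opposite corner still rests on the stack. Finish while holding the tray by its tab, level over the middle of the green cutting mat and at least 12 cm above the bench; leave the grey stack in its cradle, the straps shut and the other things where they stand.

Things in the scene. Friction and masses are not known exactly. Their poses are not given: they have to be found in the camera images.
- cradle: fixed plywood board 200 x 184 x 15 mm carrying the tray stack; origin on the bench at the centre of its underside, z up. The straps run along its x axis, one on each side (y = +74 and -74 mm): steel hinge posts (top 51 mm above the bench) at x = +66, green catch posts (top 55 mm above the bench) at x = -79, each with a sprung brass ball towards the strap
- strap_left (a joint): angle of the green strap on the cradle's +y side, rad: 0 = lying flat and latched, grows as its free (-x) end rises, starts 0.35 to 0.75. Hinge axis = the cradle's y axis. Stays by friction where it is left; from about 0.1 down to 0.04 it must be pushed past the sprung brass ball (about 8 N on the red pad; 12 to 18 N is safe), then it snaps to 0 and stays
- strap_left_pad (a point): centre of the flat top face of the left strap's red press pad (24 mm along the strap x 16 mm). In the strap's own frame, hinge axis at the origin, it lies 110 mm towards the free end and 14 mm above the axis; shut, it is 58 mm above the bench. The rest of the strap is a bar 14 mm wide, 8 mm thick, 131 mm long. This frame's axes turn with the strap
- strap_left_hinge (a point): point on the left strap's hinge axis, mid-width of the strap, 44 mm above the bench
- strap_right (a joint): the same for the strap on the cradle's -y side
- strap_right_pad (a point): the same pad point on the right strap
- strap_right_hinge (a point): the same hinge point on the right strap
- stack: the rest of the stack: loose grey nested trays, 146 x 112 mm, 46 mm high, 350 g; origin at the centre of its underside, 15 mm above the bench on the cradle board. Two side ears lie under the straps, which hold it down once shut; unclamped it comes up with the top tray. Four amber sprung nibs in its mouth grip the top tray near its corners
- tray: loose orange formed top tray nested in the grey stack, mass 55 to 120 g: rim 140 x 106 mm, well 22 mm deep; origin at the centre of the underside of its well (39 mm above the bench when nested), z up. Four nibs hold it by about 3 N each: pulled straight up about 12 N, lifted by the corner tab much less. Rim underside starts 61 mm, rim top 64 mm above the bench
- tray_tab (a point): centre of the upright white grip tab on the tray's -x, -y corner, at (-60, -45, 37.5) mm in the tray frame: 10 mm thick, 28 mm long, top 26 mm above the rim top (centre 76.5, top 90 mm above the bench at start). Its length runs at 0.65 rad in the tray frame (from +x towards +y, to the diagonally facing corner); the fingers close across it, along 0.65 + pi/2 rad. Its axes = tray axes
- tray_far (a point): underside of the tray's rim at the corner diagonally across from the tab, at (70, 53, 22) mm in the tray frame: the point about which the tray tips when peeled
- tray_mid (a point): centre of the tray at the height of its rim top, 25 mm above the tray's origin
- mat: fixed green cutting mat 150 x 210 x 3 mm lying on the bench; origin at the centre of its underside
- brush_jar: bystander: glass jar of brushes, 72 mm wide, 95 mm high, brushes to about 190 mm; origin centre of underside
- glue_bottle: bystander: white glue bottle with red cap, 52 mm wide, 140 mm high; origin centre of underside
- tape_measure: bystander: yellow tape measure, 55 x 34 x 58 mm; origin centre of underside
Things that resemble listed ones, but are neither listed nor needed, are in the scene too. There is more than one size of the tray; the one meant has the size given above.

How it is judged:
By the outcome, as a careful person would: the job done as asked, in the order asked, and still so for the second after the job is handed in, while the arm keeps its last pose, push and grip.
It also fails if it takes over 69 s, if anything falls off the work surface, if the arm or the gripper's body presses on something with over 40 N, if the wrist force passes 120 N, or if a joint passes its speed limit or range.

ROBOT

A 7-joint arm with a two-finger parallel gripper is mounted at the origin on the work surface. World frame = base frame: x ahead of the robot, y to its left, z up, the work surface at z = 0. Lengths are in m, angles in rad, forces in N, time in s.
With the tool pointing down it reaches from about 0.425 to 0.925 m from the base axis. Payload 6.8 kg.
Tool frame: the origin (TCP) lies between the finger pads; the fingertips stand 22 mm ahead of it and the grasp point (between the pads) lies 3 mm ahead of it; z points along the fingers, y is the line along which they close (so a half turn about z gives the same grasp; the last joint's range is limited). The gripper opens to 85 mm and grips with 20 to 120 N. Pads are 22 mm wide; open, the fingers measure 114 mm over their backs; the gripper's body (76 mm by 85 mm) begins 54 mm behind the grasp point. The pads swing forward as they close: fully open they stand 13 mm farther back than shut.
Start: joints at [-1.372, 0.477, 0.022, 1.555, -0.011, 1.109, -0.083], TCP at [0.204, 0.643, 0.253] pointing down, gripper open.
Joint ranges: [-2.96, 2.96], [-0.34, 2.1], [-1.41, 1.46], [0.24, 2.44], [-1.37, 4.51], [0.17, 1.92], [-2.96, 2.96]. Speed limits (rad/s): [2.39, 2.39, 3.14, 3.14, 3.14, 3.14, 3.14].

INTERFACE

Orientations are given as a unit quaternion [w, x, y, z].
In Python, from station import bot gives the robot as it stands.
- The arm moves only by the tool servo_tool, never from a script. Its argument "motion" is a list that holds one entry, the list of rows, each a list of 5 numbers: the opening, from 0 (shut) to 1 (fully open), then the shift along the world's x, y, z each as a share of 0.04 m, from -1 to 1, then the turn about the world's z as a share of 0.12 rad, from -1 to 1. A call has 1 to 20 rows; each row shifts and turns the commanded pose from where the row before left it; what a row does not reach is not made up. A row lasts 1/10 s, in which the tool goes at most 50 mm and 8.59 degrees, less where a joint would pass 70% of its speed; a pose out of reach is approached as far as the arm can. A call with a number of a shift or a turn outside -1 to 1 is refused whole. A call with a gripper value outside its range is refused whole. The fingers move at their own pace and stop on an object; "newtons" is the grip in N (left out, the last holds). Time passes only in rows, so rows that do not move let the fingers close. It gives the time, the measured TCP pose, the force, the opening and the grip force at its end, in the units of the state.
- bot.get_obs(): the state, without advancing time (a new reading comes with each control period).
- bot.read_camera(name): name is "scene" or "top" or "wrist"; returns (picture, depth): 384x512x3 uint8, red, green, blue; 384x512 float32, m along the optical axis (not along the pixel's ray), 0 where there is no reading.
- bot.get_calibration(name): a dict with "fovy" (degrees; the focal length in pixels is half the picture's height over the tangent of half this angle, whatever the lens; pixels are square), "cx", "cy" (the principal point, pixels), "k1" (the pictures are not rectified: a ray, as slopes to the right and down, at radius r is drawn at 1 + k1 r^2 times it, then the intrinsics apply), "view" (4x4, takes a point from world to camera coordinates). Camera axes: x right, y down, z forward; pixel columns grow to the right and rows downward; lengths in m; the calibration is good to about 2 mm. A picture is of the moment at which its call begins: read the wrist's pose just before it. get_calibration takes no time and is no camera call; for the wrist camera it gives the pose at the moment of the call.
- bot.hand_in(): hands the job in; it is judged then, once.
The state is a dict: "t": time; "q": joint angles; "joint_vel": joint speeds; "joint_torque": joint torques, N m; "eef_pos": TCP position; "tool_rot": TCP orientation; "contact_force": force on the tool from outside, world axes, zero at the start; "torque": the same for the moment, N m; "gripper_width": opening from 0.0 (shut) to 1.0 (fully open); "grasp_force": force on a finger pad.
Only numpy, scipy, OpenCV 4.12 (cv2) and the standard library are available. Lean on these libraries where they do the work, as an engineer would, in place of code of your own. Each camera call takes 0.05 s, during which the arm holds its last target. There are 200 camera calls.

## Working session

There is one attempt and no reset: what is moved stays moved. The work goes in short steps, Python scripts to look and compute and a tool call to move; the robot and the scene stay as the last step left them, time stands still between calls to the robot, and variables do not carry over. Pictures are saved under pics/ and viewed, at most 10 in all, crops included, and the job is handed in when it is done.

Besides the shell and the picture viewer there is one more tool, called after ">>>" in YAML: its name, and indented under it one key for each argument. servo_tool: Moves the arm, as the interface text tells. Shift numbers are shares of 0.04 m and turn numbers shares of 0.12 rad, none past 1 either way. Its arguments: {"type":"object","properties":{"motion":{"type":"array"},"newtons":{"type":"number"}},"required":["motion"]}

```bash
ls; mkdir -p pics
cat > h.py <<'E'
import numpy as np, cv2, pickle
from station import bot
def K(c):
    f=192/np.tan(np.radians(c['fovy'])/2); return f
def pts(c,depth,mask=None):
    """world xyz image from depth"""
    f=K(c); v,u=np.mgrid[0:384,0:512].astype(float)
    k=np.array([[f,0,c['cx']],[0,f,c['cy']],[0,0,1]])
    n=cv2.undistortPoints(np.stack([u.ravel(),v.ravel()],1)[:,None],k,np.array([c['k1'],0,0,0,0.]))[:,0]
    V=np.array(c['view']); R,t=V[:3,:3],V[:3,3]
    p=np.c_[n,np.ones(len(n))]*depth.reshape(-1,1)
    return ((p-t)@R).reshape(384,512,3)
def ray(c,u,v):
    f=K(c);k=np.array([[f,0,c['cx']],[0,f,c['cy']],[0,0,1]])
    n=cv2.undistortPoints(np.array([[[u,v]]],float),k,np.array([c['k1'],0,0,0,0.]))[0,0]
    V=np.array(c['view']); R,t=V[:3,:3],V[:3,3]
    return -R.T@t, R.T@np.r_[n,1]
def onz(c,u,v,z):
    o,d=ray(c,u,v); return o+d*(z-o[2])/d[2]
def two(c1,p1,c2,p2):
    a,d=ray(c1,*p1);b,e=ray(c2,*p2)
    s=np.linalg.lstsq(np.c_[d,-e],b-a,rcond=None)[0]
    x,y=a+d*s[0],b+e*s[1]; return (x+y)/2,np.linalg.norm(x-y)
def shot(name,tag):
    c=bot.get_calibration(name); im,d=bot.read_camera(name)
    cv2.imwrite(f'pics/{tag}.png',cv2.cvtColor(im,cv2.COLOR_RGB2BGR))
    pickle.dump((c,im,d),open(f'{tag}.pkl','wb')); return c,im,d
E
python3 - <<'E'
from h import *
print(bot.get_obs())
for n in ['scene','top','wrist']:
    c,im,d=shot(n,n+'0'); print(n,c['fovy'],c['k1'],np.round(np.array(c['view']),3).tolist())
a=[cv2.imread(f'pics/{n}0.png') for n in ['scene','top']]
cv2.imwrite('pics/both.png',cv2.resize(np.vstack(a),None,fx=.78,fy=.78))
E
```

```text
pics
{'t': 0.0, 'q': array([-1.37212283,  0.47778589,  0.02232113,  1.55645312, -0.01149894,
        1.10924976, -0.08308741]), 'joint_vel': array([-0.00032157, -0.00095014, -0.00075062,  0.00129162, -0.00042993,
        0.00071039,  0.00140448]), 'joint_torque': array([-6.05733239e-04, -5.96450937e+01,  1.60791378e+00, -2.81195766e+01,
        1.25394834e-02,  9.42793937e-03, -3.56890155e-05]), 'eef_pos': array([0.20367654, 0.64297304, 0.25233412]), 'tool_rot': array([-7.39121701e-05,  1.52760643e-01,  9.88262821e-01, -8.81024522e-04]), 'contact_force': array([ 0.13673219, -0.26208668, -0.40509684]), 'torque': array([-0.02456299, -0.07274702,  0.02525187]), 'grasp_force': 0.0, 'gripper_width': 1.001164095912519}
scene 47.33240517257292 -0.14057423137079744 [[-0.336, 0.942, 0.003, 0.193], [0.794, 0.285, -0.538, -0.357], [-0.507, -0.179, -0.843, 1.506], [0.0, 0.0, 0.0, 1.0]]
top 47.04448769099602 -0.1542127080459112 [[-0.04, -0.999, 0.005, -0.001], [-0.979, 0.038, -0.2, 0.526], [0.199, -0.012, -0.98, 1.138], [0.0, 0.0, 0.0, 1.0]]
wrist 66.47414394008851 -0.018097539910042024 [[0.303, 0.953, -0.001, -0.673], [0.908, -0.288, 0.304, -0.038], [0.289, -0.093, -0.953, 0.38], [0.0, 0.0, 0.0, 1.0]]
```

View pics/top0.png

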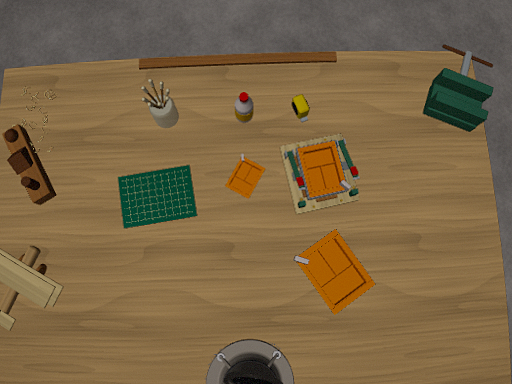

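View pics/scene0.png

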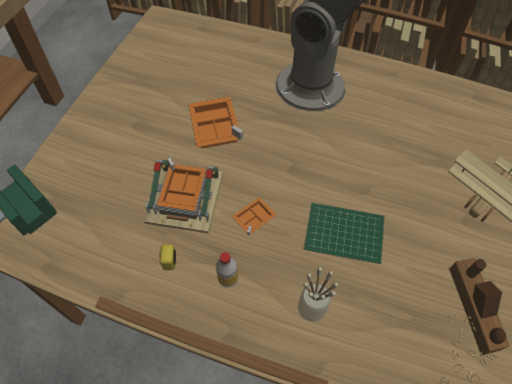

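The top view shows three orange trays. The small one at (245,177) and the large one at (335,270) lie loose on the bench. The one at (322,168) sits in the wooden cradle with straps and red pads at (300,183) and (354,172), so it fits the description. The mat is at (158,196), the tape at (301,105), the glue at (244,107) and the jar at (163,110). I'll measure and confirm in an enlarged crop.

```bash
cat > m.py <<'E'
from h import *
def blobs(tag,lo,hi,roi,amin=8):
    c,im,d=pickle.load(open(tag+'.pkl','rb')); P=pts(c,d)
    h=cv2.cvtColor(im,cv2.COLOR_RGB2HSV); m=cv2.inRange(h,lo,hi)
    if lo[0]==0 and hi[0]<10: m|=cv2.inRange(h,(172,lo[1],lo[2]),(180,hi[1],hi[2]))
    r=np.zeros_like(m); r[roi[1]:roi[3],roi[0]:roi[2]]=1; m*=r
    n,l,s,ce=cv2.connectedComponentsWithStats(m)
    for i in range(1,n):
        if s[i][4]>=amin:
            q=P[(l==i)&(d>0)]
            print(tag,'px',ce[i].round(1),'A',s[i][4],'med',np.median(q,0).round(4),'zmin/max',np.percentile(q[:,2],[5,95]).round(3), 'rect',np.round(cv2.minAreaRect(q[:,:2].astype(np.float32)*1000)[1:][0],0),round(cv2.minAreaRect(q[:,:2].astype(np.float32)*1000)[2],1))
E
python3 - <<'E'
from m import *
T=(275,125,370,220);S=(140,150,230,235)
for nm,lo,hi in [('red',(0,140,80),(6,255,255)),('orange',(7,180,120),(18,255,255)),('white',(0,0,150),(180,60,255)),('green',(60,80,30),(95,255,255))]:
    print(nm); blobs('top0',lo,hi,T); blobs('scene0',lo,hi,S)
print('mat');blobs('top0',(60,80,30),(95,255,255),(110,150,205,235),200);blobs('scene0',(60,80,30),(95,255,255),(295,195,390,270),200)
print('others orange');blobs('top0',(7,180,120),(18,255,255),(200,140,400,330),100)
a=cv2.imread('pics/top0.png')[125:220,270:375];b=cv2.imread('pics/scene0.png')[150:240,135:240]
a=cv2.resize(a,None,fx=5,fy=5,interpolation=2);b=cv2.resize(b,(275*1,236),interpolation=2)
a=cv2.resize(a,(525,475)); o=np.zeros((475,800,3),np.uint8);o[:,:525]=a;o[:236,525:]=b;cv2.imwrite('pics/crop.png',o)
E
```

```text
red
top0 px [353.7 170.5] A 46 med [ 0.544  -0.2949  0.1018] zmin/max [0.096 0.106] rect [22. 14.] 15.2
top0 px [299.8 180.8] A 53 med [ 0.5212 -0.1503  0.1066] zmin/max [0.087 0.111] rect [25. 28.] 21.9
scene0 px [157.  166.4] A 43 med [ 0.5469 -0.2941  0.1013] zmin/max [0.096 0.106] rect [21. 14.] 14.9
scene0 px [208.8 173.3] A 47 med [ 0.5232 -0.1488  0.1052] zmin/max [0.1   0.112] rect [19. 16.] 9.1
orange
top0 px [321.1 168.7] A 1748 med [ 0.5638 -0.2185  0.0451] zmin/max [0.039 0.067] rect [139. 106.] 10.1
white
top0 px [345.3 183.6] A 25 med [ 0.5106 -0.2723  0.0898] zmin/max [0.088 0.093] rect [24.  7.] 39.6
scene0 px [170.4 161.1] A 20 med [ 0.5125 -0.2711  0.0909] zmin/max [0.089 0.094] rect [24.  7.] 50.1
green
top0 px [345.3 153.4] A 128 med [ 0.5997 -0.2856  0.0668] zmin/max [0.049 0.082] rect [86. 14.] 9.4
top0 px [293.3 164.2] A 115 med [ 0.5735 -0.1402  0.0702] zmin/max [0.051 0.089] rect [83. 11.] 10.7
top0 px [353.4 191.8] A 40 med [ 0.4953 -0.3018  0.0544] zmin/max [0.029 0.059] rect [12. 16.] 5.2
top0 px [301.8 203.4] A 31 med [ 0.4692 -0.1584  0.055 ] zmin/max [0.044 0.059] rect [11. 17.] 10.0
mat
top0 px [156.5 196.3] A 3474 med [0.5129 0.2417 0.0038] zmin/max [-0.     0.008] rect [149. 208.] 7.6
scene0 px [344.6 232.8] A 3121 med [0.5182 0.2434 0.0038] zmin/max [0.    0.007] rect [149. 205.] 7.4
others orange
top0 px [321.1 168.7] A 1748 med [ 0.5638 -0.2185  0.0451] zmin/max [0.039 0.067] rect [139. 106.] 10.1
top0 px [245.  177.2] A 901 med [ 0.5573 -0.0097  0.0056] zmin/max [-0.001  0.021] rect [79. 99.] 59.0
top0 px [334.8 271.5] A 3251 med [ 0.2835 -0.2422  0.0068] zmin/max [0.001 0.036] rect [189. 145.] 32.5
```

View pics/crop.png

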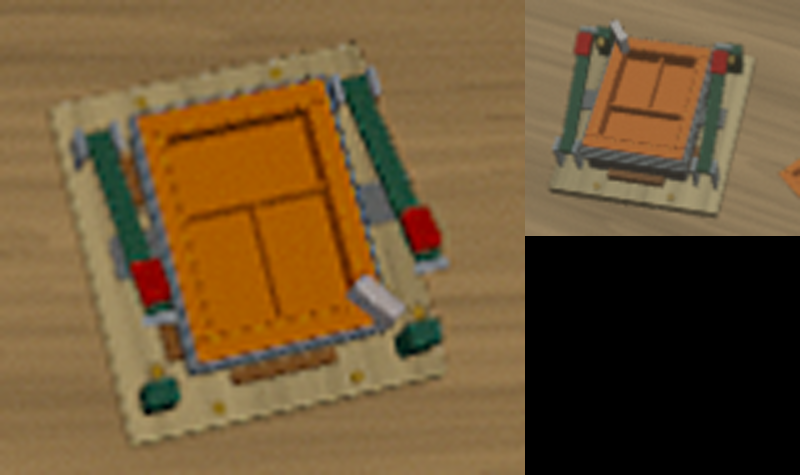

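The crop confirms it: the cradle tray's rim measures 139 x 106 mm, with the white tab at top-view pixel (345,184) on its -x, -y corner. Next, exact targets and the cradle frame.

Run:
```python
from m import *
ct=pickle.load(open('top0.pkl','rb'));cs=pickle.load(open('scene0.pkl','rb'))
for n,a,b in [('padR',(353.7,170.5),(157,166.4)),('padL',(299.8,180.8),(208.8,173.3)),('tabtop',(345.3,183.6),(170.4,161.1)),('mat',(156.5,196.3),(344.6,232.8))]:
    print(n,*[np.round(x,4) for x in two(ct[0],a,cs[0],b)])
for tag,(c,im,d) in [('top',ct),('scene',cs)]:
    P=pts(c,d);h=cv2.cvtColor(im,cv2.COLOR_RGB2HSV);m=cv2.inRange(h,(7,180,120),(18,255,255))>0
    m&=(np.hypot(P[...,0]-.56,P[...,1]+.216)<.12)
    q=P[m&(P[...,2]>.055)]
    r=cv2.minAreaRect(q[:,:2].astype(np.float32)); print(tag,'rim',np.round(r[0],4),np.round(r[1],3),r[2],'z',np.median(q[:,2]))
yaw=.178
cen=np.array([.5625,-.2165]);R=np.array([[np.cos(yaw),-np.sin(yaw)],[np.sin(yaw),np.cos(yaw)]])
for n,l in [('catchR',(-79,-74)),('catchL',(-79,74)),('padRshut',(-44,-74)),('padLshut',(-44,74)),('tab',(-60,-45)),('far',(70,53))]: print(n,(cen+R@np.array(l)/1000).round(4))
```

```text
padR [ 0.5444 -0.2962  0.097 ] 0.0007
padL [ 0.5209 -0.1502  0.1025] 0.0012
tabtop [ 0.5113 -0.2721  0.0901] 0.001
mat [ 0.5141  0.244  -0.0036] 0.0008
top rim [ 0.5645 -0.2329] [0.139 0.135] 10.30105972290039 z 0.06433531143979736
scene rim [0. 0.] [0. 0.] 0.0 z nan
catchR [ 0.4979 -0.3033]
catchL [ 0.4716 -0.1577]
padRshut [ 0.5323 -0.2971]
padLshut [ 0.5061 -0.1515]
tab [ 0.5114 -0.2714]
far [ 0.622  -0.1519]
  return _methods._mean(a, axis=axis, dtype=dtype,
  ret = ret.dtype.type(ret / rcount)
```

>>> servo_tool:
  motion:
    - [[0,1,-1,0,-0.7],[0,1,-1,0,-0.7],[0,1,-1,0,-0.7],[0,1,-1,0,-0.7],[0,1,-1,0,-0.7],[0,1,-1,0,-0.7],[0,0.5,-1,0,-0.7],[0,0.5,-1,0,-0.7],[0,0,-1,0,-0.7],[0,0,-1,0,-0.7],[0,0,-1,0,-0.7],[0,0,-1,0,-0.7]]

```text
t: 1.35
eef_pos: [0.4556, 0.1896, 0.2532]
tool_rot: [-0.0, 0.612, 0.79, -0.0]
contact_force: [1.2, -0.3, 0.3]
gripper_width: -0.002
grasp_force: 0.0
```

>>> servo_tool:
  motion:
    - [[0,0.2,-1,0,-0.6],[0,0.2,-1,0,0],[0,0,-1,0,0],[0,0,-1,0,0],[0,0,-1,0,0],[0,0.2,-1,-0.5,0],[0,0.2,-1,-0.5,0],[0,0,0,0,0],[0,0,0,0,0]]

```text
t: 2.25
eef_pos: [0.4875, -0.0896, 0.2127]
tool_rot: [-0.0, 0.64, 0.768, -0.001]
contact_force: [0.4, 0.3, 0.1]
gripper_width: -0.003
grasp_force: 0.0
```

>>> servo_tool:
  motion:
    - [[0,0.4,-0.8,-0.6,0],[0,0.4,-0.7,-0.5,0],[0,0,0,-0.5,0],[0,0,0,-0.4,0],[0,-0.05,0,-0.3,0],[0,-0.1,-0.02,-0.3,0],[0,-0.1,-0.02,-0.3,0]]

```text
t: 2.95
eef_pos: [0.5101, -0.1493, 0.097]
tool_rot: [0.0, 0.639, 0.77, 0.0]
contact_force: [-0.0, 0.5, 0.3]
gripper_width: -0.004
grasp_force: 0.1
```

>>> servo_tool:
  motion:
    - [[0,-0.06,-0.02,-0.2,0],[0,-0.05,-0.02,-0.15,0],[0,0,0,-0.1,0],[0,0,0,-0.1,0],[0,0,0,0,0]]

```text
t: 3.45
eef_pos: [0.5056, -0.1521, 0.0783]
tool_rot: [-0.001, 0.64, 0.769, 0.001]
contact_force: [-11.7, 5.0, 39.7]
gripper_width: -0.002
grasp_force: 19.9
```

>>> servo_tool:
  motion:
    - [[0,0,0,0.3,0],[0,0,0,1,0],[0,0,0,1,0]]

```text
t: 3.75
eef_pos: [0.5048, -0.152, 0.1679]
tool_rot: [-0.001, 0.639, 0.769, -0.001]
contact_force: [0.7, -0.2, 0.7]
gripper_width: -0.0
grasp_force: 0.0
```

Run:
```python
from m import *
shot('top','top1');shot('scene','scene1')
blobs('top1',(0,140,80),(6,255,255),(275,125,370,220));blobs('scene1',(0,140,80),(6,255,255),(140,150,230,235))
print(bot.get_obs()['eef_pos'])
```

```text
top1 px [353.6 170.6] A 49 med [ 0.5429 -0.2951  0.1   ] zmin/max [0.095 0.107] rect [23. 14.] 7.6
scene1 px [156.9 166.4] A 44 med [ 0.5477 -0.2936  0.1026] zmin/max [0.095 0.107] rect [20. 14.] 12.9
scene1 px [211.4 178.3] A 37 med [ 0.5075 -0.1507  0.0588] zmin/max [0.055 0.063] rect [22. 14.] 10.3
[ 0.50849332 -0.15317611  0.17195197]
```

>>> servo_tool:
  motion:
    - [[0,0.3,-1,0,0],[0,0.3,-1,0,0],[0,0.2,-1,-0.2,0],[0,0.1,-0.6,-0.5,0],[0,0,0,-0.4,0],[0,0,0,-0.4,0],[0,-0.08,-0.02,-0.3,0],[0,-0.1,-0.02,-0.3,0]]

```text
t: 4.65
eef_pos: [0.5355, -0.2956, 0.0828]
tool_rot: [0.0, 0.638, 0.77, 0.001]
contact_force: [2.3, 0.8, 2.6]
gripper_width: -0.001
grasp_force: 1.0
```

>>> servo_tool:
  motion:
    - [[0,-0.05,-0.01,-0.1,0],[0,0,0,0,0]]

```text
t: 4.85
eef_pos: [0.5335, -0.2959, 0.0799]
tool_rot: [0.0, 0.638, 0.77, 0.001]
contact_force: [0.5, 3.6, 4.3]
gripper_width: -0.002
grasp_force: 2.2
```

>>> servo_tool:
  motion:
    - [[0,0,0,-0.02,0],[0,0,0,0,0]]

```text
t: 5.05
eef_pos: [0.5335, -0.296, 0.0797]
tool_rot: [0.0, 0.638, 0.77, 0.001]
contact_force: [-0.7, 3.4, 10.4]
gripper_width: -0.003
grasp_force: 4.7
```

>>> servo_tool:
  motion:
    - [[0,0,0,-0.015,0],[0,0,0,0,0]]

```text
t: 5.25
eef_pos: [0.5335, -0.296, 0.0795]
tool_rot: [0.0, 0.638, 0.77, 0.001]
contact_force: [-1.5, 4.8, 13.8]
gripper_width: -0.002
grasp_force: 6.6
```

>>> servo_tool:
  motion:
    - [[0,0,0,0.4,0],[0,0,0,1,0],[1,-0.25,0.3,0.9,-0.85],[1,-0.3,0.3,0,-0.85],[1,0,0,0,-0.85],[1,0,0,0,-0.85],[1,0,0,0,-0.85],[1,0,0,0,-0.85],[1,0,0,0,-0.85],[1,0,0,0,-0.85],[1,0,0,0,-0.85],[1,0,0,0,0]]

```text
t: 6.45
eef_pos: [0.5103, -0.2733, 0.1703]
tool_rot: [0.0, 0.914, 0.406, -0.0]
contact_force: [0.1, -0.6, -1.0]
gripper_width: 1.002
grasp_force: 0.0
```

Run:
```python
from m import *
shot('top','top2');shot('scene','scene2');shot('wrist','w2')
blobs('top2',(0,140,80),(6,255,255),(275,125,370,220));blobs('scene2',(0,140,80),(6,255,255),(140,150,230,235))
blobs('scene2',(0,0,150),(180,60,255),(140,150,230,235))
blobs('w2',(0,0,150),(180,50,255),(0,0,512,384),100)
o=bot.get_obs();print(o['eef_pos'],o['tool_rot'])
```

```text
top2 px [298.5 188.3] A 30 med [ 0.5098 -0.1479  0.0597] zmin/max [0.054 0.666] rect [ 12. 159.] 56.8
scene2 px [160.9 171.4] A 39 med [ 0.5337 -0.2962  0.0586] zmin/max [0.052 0.061] rect [24. 14.] 6.2
scene2 px [211.4 178.3] A 37 med [ 0.5082 -0.1513  0.0588] zmin/max [0.054 0.062] rect [22. 14.] 10.8
scene2 px [170.4 161. ] A 21 med [ 0.512  -0.2716  0.091 ] zmin/max [0.088 0.093] rect [23.  8.] 48.5
w2 px [257.4 204.7] A 411 med [ 0.5108 -0.2736  0.0895] zmin/max [0.088 0.091] rect [43.  9.] 45.1
w2 px [  3.2 242.9] A 106 med [ 0.3183 -0.1598  0.0666] zmin/max [0.066 0.067] rect [17.  8.] 40.3
[ 0.51033203 -0.2736142   0.17018156] [2.02260070e-05 9.13192232e-01 4.07529054e-01 1.30643162e-04]
```

View pics/w2.png

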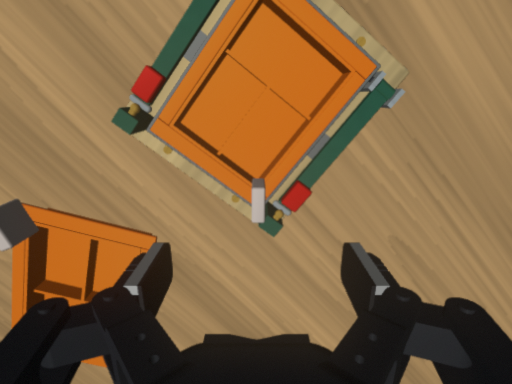

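Both straps are shut, with the pads at 58 mm. In the wrist view the tab at (258,205) is upright and centred between the fingers. I'll descend and grip lightly.

>>> servo_tool:
  motion:
    - [[0.6,0.02,0.03,-0.8,0],[0.5,0,0,-0.7,0],[0.5,0,0,-0.47,0],[0.5,0,0,0,0],[0,0,0,0,0],[0,0,0,0,0],[0,0,0,0,0],[0,0,0,0,0],[0,0,0,0,0],[0,0,0,0,0]]
  newtons: 25

```text
t: 7.6
eef_pos: [0.5121, -0.2734, 0.0925]
tool_rot: [0.001, 0.914, 0.406, 0.001]
contact_force: [-0.2, -0.0, 7.2]
gripper_width: 0.113
grasp_force: 26.7
```

>>> servo_tool:
  motion:
    - [[0,0.01,0.01,0.1,0],[0,0.01,0.01,0.1,0],[0,0.01,0.01,0.1,0],[0,0.01,0.01,0.1,0],[0,0,0,0,0]]

```text
t: 8.1
eef_pos: [0.5131, -0.2711, 0.108]
tool_rot: [0.0, 0.914, 0.407, 0.0]
contact_force: [-0.2, 1.1, 0.3]
gripper_width: 0.11
grasp_force: 25.9
```

```bash
cat > look.py <<'E'
import sys
from m import *
t=sys.argv[1]
shot('top','t'+t);shot('scene','s'+t)
# orange-region plane fit: floor/rim heights near corners in tray frame
for tag in ['t'+t,'s'+t]:
    c,im,d=pickle.load(open(tag+'.pkl','rb'));P=pts(c,d);h=cv2.cvtColor(im,cv2.COLOR_RGB2HSV)
    m=(cv2.inRange(h,(5,150,60),(18,255,255))>0)&(d>0)
    L=np.array([.5625,-.2165,0]);y=.178
    X=(P-L);x=X[...,0]*np.cos(y)+X[...,1]*np.sin(y);yy=-X[...,0]*np.sin(y)+X[...,1]*np.cos(y)
    def z(a,b,r=9):
        s=m&(abs(x-a/1e3)<r/1e3)&(abs(yy-b/1e3)<r/1e3)&(P[...,2]>.03)
        return (round(float(np.median(P[s][:,2])),4) if s.sum()>3 else None, int(s.sum()))
    print(tag,'far',z(62,46),'tab',z(-55,-40,12),'+x-y',z(62,-46),'-x+y',z(-62,46))
E
python3 look.py a
```

```text
ta far (0.0672, 28) tab (None, 0) +x-y (0.0706, 24) -x+y (None, 0)
sa far (0.0679, 31) tab (0.0595, 56) +x-y (0.0713, 23) -x+y (0.075, 27)
```

>>> servo_tool:
  motion:
    - [[0,0.015,0.015,0.1,0],[0,0.015,0.015,0.1,0],[0,0.015,0.015,0.1,0],[0,0.015,0.015,0.1,0],[0,0,0,0,0]]

```text
t: 8.7
eef_pos: [0.5158, -0.269, 0.124]
tool_rot: [0.001, 0.914, 0.406, 0.001]
contact_force: [-0.2, -0.3, -0.8]
gripper_width: 0.11
grasp_force: 25.7
```

```bash
python3 look.py b
```

```text
tb far (0.0753, 31) tab (None, 0) +x-y (0.082, 33) -x+y (None, 0)
sb far (0.0758, 34) tab (0.0737, 47) +x-y (0.0822, 31) -x+y (0.0888, 28)
```

The tray peeled tab corner first and is now free of the stack. I'll lift it and carry it to the mat, where I can level it.

>>> servo_tool:
  motion:
    - [[0,0,0,0.4,0],[0,0,0,0.7,0],[0,0,0,0.8,0],[0,0,0,0.8,0],[0,0,0.2,0.4,0],[0,-0.1,0.5,0,0],[0,-0.1,0.8,0,0],[0,-0.1,0.9,0,0],[0,-0.1,0.9,0,0],[0,-0.1,0.9,0,0],[0,-0.1,0.9,0,0],[0,-0.1,0.9,0,0],[0,-0.1,0.9,0,0],[0,-0.1,0.9,0,0],[0,-0.1,0.9,0,0],[0,-0.1,0.9,0,0],[0,-0.1,0.8,0,0],[0,-0.1,0.6,0,0],[0,-0.1,0.3,0,0],[0,0,0,0,0]]

```text
t: 10.8
eef_pos: [0.4588, 0.1844, 0.2474]
tool_rot: [-0.0, 0.913, 0.407, 0.0]
contact_force: [0.2, -0.5, -1.3]
gripper_width: 0.108
grasp_force: 25.7
```

```bash
cat > lev.py <<'E'
import sys
from m import *
t=sys.argv[1]; shot('top','t'+t);shot('scene','s'+t)
for tag in ['t'+t,'s'+t]:
    c,im,d=pickle.load(open(tag+'.pkl','rb'));P=pts(c,d);h=cv2.cvtColor(im,cv2.COLOR_RGB2HSV)
    m=(cv2.inRange(h,(5,150,60),(18,255,255))>0)&(d>0)&(np.hypot(P[...,0]-.51,P[...,1]-.24)<.16)&(P[...,2]>.003)
    m=cv2.erode(m.astype(np.uint8),np.ones((2,2)))>0
    q=P[m]
    if len(q)<50: print(tag,len(q)); continue
    # robust plane over dominant (floor) surface
    rng=np.random.default_rng(0);best=0
    for _ in range(800):
        a=q[rng.choice(len(q),3,False)];n=np.cross(a[1]-a[0],a[2]-a[0]);n/=np.linalg.norm(n)+1e-12
        if abs(n[2])<.85: continue
        k=abs((q-a[0])@n)<.0025
        if k.sum()>best: best=k.sum();kk=k
    s=q[kk];A=np.linalg.lstsq(np.c_[s[:,:2],np.ones(len(s))],s[:,2],rcond=None)[0]
    r=cv2.minAreaRect(q[:,:2].astype(np.float32))
    print(tag,len(q),best,'slope',A[:2].round(3),'tilt along diag',(A[:2]@[.676,.737]).round(3),'across',(A[:2]@[.737,-.676]).round(3),'centre z',(A@[*r[0],1]).round(4),'rect',np.round(r[0],4),np.round(r[1],3),round(r[2],1),'zrange',np.percentile(q[:,2],[1,99]).round(3))
E
python3 lev.py c; python3 look.py c2
```

```text
tc 77 65 slope [-0.117 -0.086] tilt along diag -0.142 across -0.028 centre z 0.2086 rect [0.5518 0.1963] [0.057 0.011] 16.9 zrange [0.202 0.214]
sc 2010 864 slope [-0.086 -0.095] tilt along diag -0.129 across 0.001 centre z 0.1866 rect [0.5076 0.2378] [0.137 0.103] 10.5 zrange [0.18  0.218]
tc2 far (None, 0) tab (None, 1) +x-y (None, 0) -x+y (None, 0)
sc2 far (None, 0) tab (None, 0) +x-y (None, 0) -x+y (None, 0)
```

View pics/sc.png

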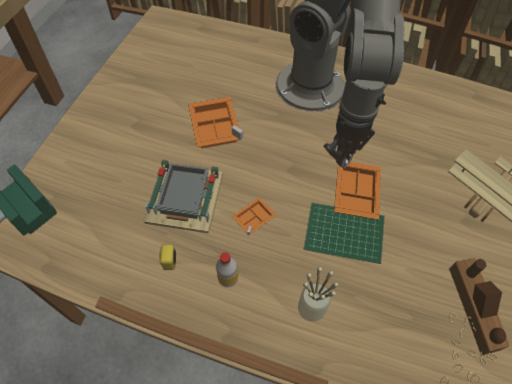

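The scene view shows the stack in its shut cradle at (185,190) and the tray at (358,190), tilted 0.13 rad in the grip. I'll level it by setting it flat on the mat.

>>> servo_tool:
  motion:
    - [[0,0.15,0.13,-0.5,0],[0,0,0,-0.9,0],[0,0,0,-0.9,0],[0,0,0,-0.9,0],[0,0,0,-0.5,0],[0,0,0,-0.3,0],[0,0,0,-0.15,0],[0,0,0,-0.15,0],[0,0,0,-0.1,0],[0,0,0,-0.1,0],[0,0,0,0,0]]

```text
t: 12.1
eef_pos: [0.4656, 0.1886, 0.0673]
tool_rot: [0.0, 0.914, 0.406, 0.001]
contact_force: [-1.3, -1.1, 1.4]
gripper_width: 0.11
grasp_force: 26.1
```

>>> servo_tool:
  motion:
    - [[0,-0.01,-0.01,-0.08,0],[0,-0.01,-0.01,-0.08,0],[0,0,0,-0.08,0],[0,0,0,0,0]]

```text
t: 12.5
eef_pos: [0.4642, 0.1877, 0.0572]
tool_rot: [0.0, 0.914, 0.406, -0.0]
contact_force: [-1.3, -1.6, 1.7]
gripper_width: 0.111
grasp_force: 26.1
```

```bash
python3 lev.py d
```

```text
td 0
sd 1420 556 slope [0.013 0.006] tilt along diag 0.013 across 0.005 centre z 0.0065 rect [0.515  0.2444] [0.137 0.102] 11.2 zrange [0.003 0.032]
```

>>> servo_tool:
  motion:
    - [[0,0,0,-0.04,0],[0,0,0,0,0]]

```text
t: 12.8
eef_pos: [0.4645, 0.1879, 0.0568]
tool_rot: [-0.001, 0.914, 0.406, 0.0]
contact_force: [-5.5, -2.6, 16.8]
gripper_width: 0.111
grasp_force: 28.3
```

>>> servo_tool:
  motion:
    - [[0,0,0,0,0],[0,0,0,0,0],[0,0,0,0,0],[0,0,0,0.1,0],[0,0,0,0.3,0],[0,0,0,0.6,0],[0,0,0,0.8,0],[0,0,0,0.8,0],[0,0,0,0.8,0],[0,0,0,0.6,0],[0,0,0,0.3,0],[0,0,0,0.1,0],[0,0,0,0,0],[0,0,0,0,0]]
  newtons: 80

```text
t: 14.2
eef_pos: [0.4636, 0.1876, 0.2309]
tool_rot: [0.0, 0.914, 0.406, -0.001]
contact_force: [0.1, -0.0, -0.9]
gripper_width: 0.093
grasp_force: 78.2
```

```bash
python3 lev.py e
python3 - <<'E'
from m import *
blobs('se',(0,140,80),(6,255,255),(140,150,230,235))
E
```

```text
te 58 51 slope [-0.005 -0.177] tilt along diag -0.134 across 0.116 centre z 0.2015 rect [0.5593 0.2022] [0.053 0.008] 12.2 zrange [0.198 0.207]
se 1956 801 slope [-0.017  0.005] tilt along diag -0.008 across -0.016 centre z 0.1794 rect [0.5151 0.2447] [0.139 0.102] 10.6 zrange [0.176 0.205]
se px [160.9 171.4] A 41 med [ 0.5346 -0.2955  0.0593] zmin/max [0.053 0.062] rect [24. 14.] 13.7
se px [211.4 178.3] A 38 med [ 0.5076 -0.1513  0.0583] zmin/max [0.055 0.062] rect [23. 14.] 22.5
```

View pics/se.png

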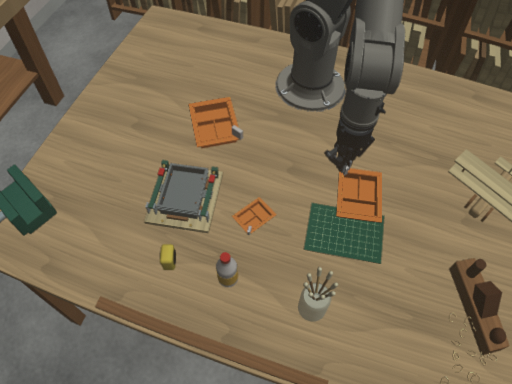

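The tray is level to about 0.02 rad, centred at (0.515, 0.245) over the mat with its well 0.18 m up. The stack at (185,190) is in place, both straps are shut, and the other things have not moved.

```bash
python3 -c "
from station import bot
print(bot.hand_in())"
```

```text
the job is handed in; nothing more can be done
None
```

The job is handed in: both straps are latched, and the orange tray, peeled from its tab corner, is held level by its tab about 18 cm above the middle of the mat. One thing to know: the left strap press briefly read about 40 N at the wrist through the fingertips, more than the 12–18 N given as safe for the pad.

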